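Make room in a crowded bottle crate and load the last bottle

ROBOT

A 6-joint arm with a two-finger parallel gripper is mounted at the origin on the work surface. World frame = base frame: x ahead of the robot, y to its left, z up, the work surface at z = 0. Lengths are in mm, angles in rad, forces in N, time in s.
With the tool pointing down it reaches from about 350 to 875 mm from the base axis. Payload 4.2 kg.
Tool frame: the origin (TCP) lies on the mounting face of the last link; the fingertips stand 173 mm ahead of it and the grasp point (between the pads) lies 155 mm ahead of it; z points along the fingers, y is the line along which they close (so a half turn about z gives the same grasp; the last joint's range is limited). The gripper opens to 85 mm and grips with 20 to 120 N. Pads are 22 mm wide; open, the fingers measure 114 mm over their backs; the gripper's body (76 mm by 85 mm) begins 54 mm behind the grasp point. The pads swing forward as they close: fully open they stand 13 mm farther back than shut.
Start: joints at [1.396, 0.385, 0.008, 0, -1.194, -0.259], TCP at [262.668, 567.103, 404.712] pointing down, gripper open.
Joint ranges: [-3.14, 3.14], [-1.21, 2.06], [-1.07, 1.41], [-3.16, 2.05], [-2.99, -0.16], [-3.1, 3.1]. Speed limits (rad/s): [2.79, 2.79, 3.14, 3.14, 3.14, 3.14].

INTERFACE

Orientations are given as a unit quaternion [x, y, z, w].
In Python, from bench import arm gives the robot as it stands. The module is installed in compiled form; this text tells all that it offers.
- The arm moves only by the tool move_arm, never from a script. Its arguments are lists of equal length, an entry for each row: "fingers": the finger opening in mm, from 0 to 85.4; "travel": the shift along the tool's x, y, z in mm, a list of three; "dr": the turn, a rotation vector about the tool's x, y, z in rad, a list of three. A call has 1 to 10 rows; each row is the pose to reach, as a shift and turn from the pose commanded when the call began, along the tool's axes at that moment; what a row does not reach only later rows make up. A row lasts 1/10 s, in which the tool goes at most 50 mm and 8.59 degrees, less where a joint would pass 70% of its speed; a pose out of reach is approached as far as the arm can. A call with a gripper value outside its range is refused whole. The fingers move at their own pace and stop on an object; the grip force is fixed at half the most. Time passes only in rows, so rows that repeat a pose let the fingers close. It gives the time, the measured TCP pose, the force, the opening and the grip force at its end, in the units of the state.
- arm.read_state(): the state, without advancing time (a new reading comes with each control period).
- arm.get_image(name): name is "scene" or "top"; returns the picture (400x640x3 uint8, red, green, blue); there is no depth.
- arm.camera_model(name): a dict with "intrinsics" (3x3 intrinsics, pixels), "pose" (4x4, takes a point from camera to world coordinates). Camera axes: x right, y up, looking along -z (the intrinsics and any distortion apply to the point x, -y, -z); pixel columns grow to the right and rows downward; lengths in mm; the calibration is good to about 2 mm. A picture is of the moment at which its call begins. camera_model takes no time and is no camera call.
- arm.job_done(): hands the job in; it is judged then, once.
The state is a dict: "clock": time; "joints": joint angles; "joint_vel": joint speeds; "joint_efforts": joint torques, N m; "position": TCP position; "ee_rot": TCP orientation; "contact_force": force on the tool from outside, world axes, zero at the start; "wrist_torque": the same for the moment, N m; "gripper_width": finger opening in mm; "grasp_force": force on a finger pad.
Only numpy, scipy, OpenCV 4.12 (cv2) and the standard library are available. Lean on these libraries where they do the work, as an engineer would, in place of code of your own. Each camera call takes 0.05 s, during which the arm holds its last target. There are 200 camera calls.

TASK

Pack the amber capped bottle that stands on the bench into the narrow grey crate, upright on its floor beside the two containers already there. They stand too far from the ends to leave a gap that fits it, so first slide them along the crate floor, without lifting or tipping them. Keep the bottle upright and set it down rather than dropping it, and leave everything else on the bench where it is.

Things in the scene. Friction and masses are not known exactly. Their poses are not given: they have to be found in the camera images.
- crate: Narrow open grey plastic crate, fixed to the bench, 76 (its x) x 198 (its y, the long way) x 55 mm high, walls and floor 5 mm thick, so 66 x 188 mm inside; 12 mm lips at both short ends. Origin: centre of its underside, on the bench; z up. Jar and square bottle stand in it in a row along y, either order, 32 to 54 mm apart and 9 to 20 mm from the end walls
- crate_floor (a point): Centre of the crate's inner floor, 5 mm above the bench
- bottle: The bottle to pack: round amber glass, 60 mm diameter and straight to 68 mm height, sloping shoulder to a 30 mm neck at 90 mm, white cylindrical screw cap 36 mm in diameter from 108 to 134 mm height (top). Stands on the bench to the left or right of the crate. Origin: centre of its underside; z up. About 0.25 kg
- jar: Squat round amber glass jar standing in the crate, 58 mm diameter, 78 mm high in all with a black lid (54 mm diameter, from 60 mm up). Origin: centre of its underside; z up. About 0.22 kg
- square_bottle: Squat square white plastic bottle standing in the crate, 58 x 58 mm, body 62 mm high, with a white 42 mm round cap up to 80 mm. Origin: centre of its underside; z up, sides along x and y. About 0.22 kg
- beaker: Bystander: empty glass beaker, 64 mm diameter, 85 mm high, on the other side of the crate from the bottle. Origin: centre of underside
- wash_bottle: Bystander: white squeeze bottle with blue cap and bent spout, 68 mm diameter, 195 mm high, beyond the crate. Origin: centre of underside
- dishes: Bystander: stack of three flat round dishes, 60 mm diameter, 39 mm high, beyond the crate. Origin: centre of underside
- tip_box: Bystander: box of pipette tips, 82 x 117 x 65 mm high, beyond the crate. Origin: centre of underside
- spatula: Bystander: steel laboratory spoon 170 mm long lying between robot and crate. Origin: underside, along its own x
- vial_a: Bystander: small glass vial with black cap, 28 mm diameter, 52 mm high, right of the crate. Origin: centre of underside
- vial_b: Bystander: vial like vial_a, left of the crate. Origin: centre of underside
Things that resemble listed ones, but are neither listed nor needed, are in the scene too. What is shaped like the square_bottle but purple or yellow is not meant.

How it is judged:
By the outcome, as a careful person would: the job done as asked, in the order asked, and still so for the second after the job is handed in, with the robot touching nothing.
It also fails if it takes over 59 s, if anything falls off the work surface, if the arm or the gripper's body presses on something with over 40 N, if the wrist force passes 120 N, or if a joint passes its speed limit or range.

## Working session

There is one attempt and no reset: what is moved stays moved. The work goes in short steps, Python scripts to look and compute and a tool call to move; the robot and the scene stay as the last step left them, time stands still between calls to the robot, and variables do not carry over. Pictures are saved under pics/ and viewed, at most 10 in all, crops included, and the job is handed in when it is done.

Besides the shell and the picture viewer there is one more tool, called as a command line: name --argument value ..., lists and objects as JSON in quotes. move_arm: Moves the arm, as the interface text tells. Its arguments: {"type":"object","properties":{"fingers":{"type":"array","items":{"type":"number"}},"travel":{"type":"array","items":{"type":"array","items":{"type":"number"}}},"dr":{"type":"array","items":{"type":"array","items":{"type":"number"}}}},"required":["fingers","travel","dr"]}

```bash
mkdir -p pics
python3 - <<'E'
from bench import arm
import cv2, numpy as np
for n in ("scene","top"):
    im=arm.get_image(n); np.save(f"pics/{n}0.npy",im)
    cv2.imwrite(f"pics/{n}0.png",im[:,:,::-1])
    m=arm.camera_model(n); print({k:(np.round(v,3).tolist() if not isinstance(v,str) else v) for k,v in m.items()})
s=arm.read_state(); print({k:np.round(v,3).tolist() for k,v in s.items()})
E
```

```text
{'intrinsics': [[416.111, 0.0, 320.74], [0.0, 416.111, 204.46], [0.0, 0.0, 1.0]], 'pose': [[-0.353, -0.502, 0.789, 1276.322], [0.935, -0.211, 0.284, 251.316], [0.023, 0.839, 0.544, 519.002], [0.0, 0.0, 0.0, 1.0]]}
{'intrinsics': [[465.199, 0.0, 319.868], [0.0, 465.199, 190.732], [0.0, 0.0, 1.0]], 'pose': [[0.001, 0.999, -0.049, 521.13], [-1.0, 0.002, 0.011, -4.573], [0.011, 0.049, 0.999, 1177.109], [0.0, 0.0, 0.0, 1.0]]}
{'clock': 0.1, 'joints': [1.396, 0.385, 0.007, -0.0, -1.194, -0.259], 'joint_vel': [0.001, -0.002, 0.004, 0.002, 0.0, -0.0], 'joint_efforts': [-0.001, -39.332, 18.893, 4.198, -0.003, 0.0], 'position': [262.6, 566.97, 403.733], 'ee_rot': [0.977, -0.215, -0.0, 0.001], 'contact_force': [0.248, -1.012, 0.335], 'wrist_torque': [-0.03, -0.029, -0.033], 'grasp_force': 0.0, 'gripper_width': 85.412}
```

View pics/top0.png

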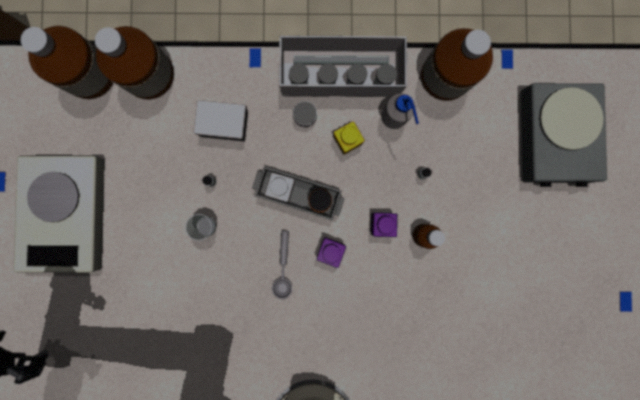

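View pics/scene0.png

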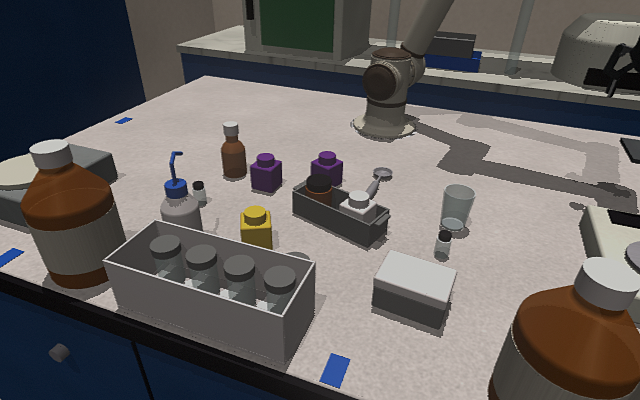

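Top view: the bottle stands at (428,237) with its white cap at (437,238). The crate is at (298,192), with the square bottle's cap at (279,187) and the jar's lid at (320,199). Scene view: the bottle is at (232,150), the jar at (319,188) and the square bottle at (358,203).

Candidates for the bottle: small amber at top (428,237), and large amber ones with labels at top (60,55), (127,55) and (460,60). Only the small one, beside the crate, fits 60 mm diameter. For the square bottle, the white one in the crate fits; the purple ones at (384,224) and (331,252) and the yellow one at (349,137) do not. I'll confirm this in an enlarged crop.

```bash
cat > h.py <<'E'
from bench import arm
import cv2, numpy as np
CM={n:arm.camera_model(n) for n in ("scene","top")}
def ray(n,uv):
    K=np.array(CM[n]["intrinsics"]);P=np.array(CM[n]["pose"])
    d=np.linalg.inv(K)@[uv[0],uv[1],1.]; d=P[:3,:3]@(d*[1,-1,-1]); return P[:3,3],d/np.linalg.norm(d)
def plane(n,uv,z):
    o,d=ray(n,uv); return o+d*(z-o[2])/d[2]
def tri(a,b):
    (o1,d1),(o2,d2)=ray("top",a),ray("scene",b)
    s=np.linalg.lstsq(np.c_[d1,-d2],o2-o1,rcond=None)[0]
    p,q=o1+s[0]*d1,o2+s[1]*d2; return (p+q)/2,np.linalg.norm(p-q)
def proj(n,p):
    K=np.array(CM[n]["intrinsics"]);P=np.array(CM[n]["pose"])
    c=(P[:3,:3].T@(np.array(p)-P[:3,3]))*[1,-1,-1]; c=K@c; return c[:2]/c[2]
E
python3 - <<'E'
import cv2,numpy as np
t=np.load("pics/top0.npy")[:,:,::-1];s=np.load("pics/scene0.npy")[:,:,::-1]
def crop(im,x,y,w,h,W,H): return cv2.resize(im[y:y+h,x:x+w],(W,H),interpolation=cv2.INTER_CUBIC)
# top row: crate (100x75 x4), bottle ; bottom row scene
a=crop(t,250,155,100,75,400,300);b=crop(t,395,205,100,75,400,300)
c=crop(s,285,165,110,82,400,300);d=crop(s,180,110,110,82,400,300)
o=np.vstack([np.hstack([a,b]),np.hstack([c,d])])
o=np.clip(o.astype(float)*1.5,0,255).astype(np.uint8)
cv2.imwrite("pics/crop1.png",o)
E
```

```text
(no output)
```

View pics/crop1.png

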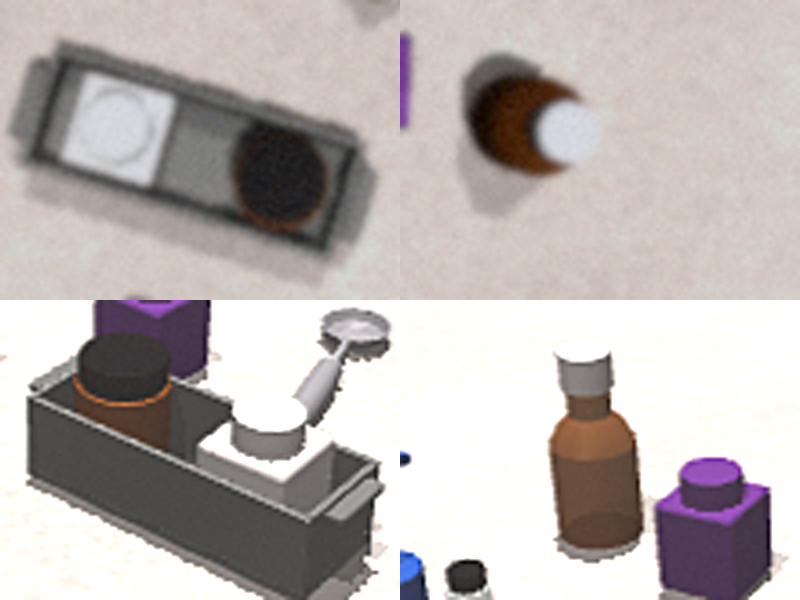

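The crop confirms the small amber bottle with the white cap, and the white square bottle and black-lidded jar in the crate. Next I'll measure from both views.

```bash
cat > m.py <<'E'
from h import *
def blob(im,box,f,it=0):
    x,y,w,h=box; c=cv2.GaussianBlur(im,(3,3),0)[y:y+h,x:x+w].astype(int)
    m=f(c).astype(np.uint8)
    cs,_=cv2.findContours(m,cv2.RETR_EXTERNAL,cv2.CHAIN_APPROX_NONE); k=max(cs,key=cv2.contourArea)
    return k.reshape(-1,2)+[x,y]
E
python3 - <<'E'
from m import *
t=np.load("pics/top0.npy");s=np.load("pics/scene0.npy")
np.set_printoptions(precision=1,suppress=True)
# caps in top view
kb=blob(t,(415,220,40,36),lambda c:c.min(2)>140); print("cap px",cv2.fitEllipse(kb)) if len(kb)>4 else 0
kj=blob(t,(300,180,40,40),lambda c:c.max(2)<45); print("lid px",cv2.fitEllipse(kj))
# hand-picked from crop: top-face centres in both views
P=dict(cap=((437.5,238),(230.0,123.7)),lid=((320,199),(319.1,179.8)),sqcap=((279.5,186.8),(359.3,196.3)),
 rimA=((339.3,192.5),(292.7,191.7)),rimB=((265.5,166),(369.7,226.1)),rimC=((257.7,195),(389.5,209.8)))
for k,(a,b) in P.items(): p,e=tri(a,b); print(k,p,"gap",e, "top@z",plane("top",a,p[2])[:2])
for z,k in ((134,"cap"),(83,"lid"),(85,"sqcap")): print(k,plane("top",P[k][0],z),plane("scene",P[k][1],z))
# crate rim from top, z=55: grey dark region incl. lips
kc=blob(t,(240,150,110,75),lambda c:(c.max(2)<95)|((c.min(2)>175)&(c[:,:,2]>c[:,:,0]-3)))
print(cv2.minAreaRect(kc), kc.shape)
R=[(339.3,192.5),(265.5,166),(257.7,195),(331.3,217.5)]
q=np.array([plane("top",u,55)[:2] for u in R]);print(q,q.mean(0),[np.linalg.norm(q[i]-q[i-1]) for i in range(4)])
w=np.array([plane("scene",u,55)[:2] for u in [(292.7,191.7),(369.7,226.1),(389.5,209.8)]]);print(w, (w[0]+w[2])/2)
E
```

```text
cap px ((438.3070373535156, 238.05381774902344), (10.185643196105957, 11.580450057983398), 88.82704162597656)
lid px ((320.90643310546875, 199.9574432373047), (28.133047103881836, 29.902555465698242), 131.2136688232422)
cap [ 465.8 -279.6  132.5] gap 2.0941932988701355 top@z [ 466.3 -280.5]
lid [554.4 -15.8  82.4] gap 3.26643999421865 top@z [554.9 -17.4]
sqcap [582.9  80.5  80.7] gap 4.865878730018177 top@z [583.6  78.2]
rimA [572.3 -66.   50.9] gap 3.1693097744647076 top@z [571.7 -64.5]
rimB [634.8 117.7  52.2] gap 6.531140835346458 top@z [635.6 114.5]
rimC [564.1 138.2  51.5] gap 10.757630813470369 top@z [565.3 132.9]
cap [ 466.4 -280.2  134. ] [ 468.8 -276.4  134. ]
lid [554.9 -17.4  83. ] [554.8 -13.9  83. ]
sqcap [583.3  77.9  85. ] [588.8  84.5  85. ]
((298.0302429199219, 192.10321044921875), (89.8404312133789, 33.108524322509766), 17.35402488708496) (213, 2)
[[571.5 -64.3]
 [635.3 114.2]
 [565.1 132.5]
 [511.2 -45. ]] [570.8  34.4] [np.float64(63.34199724034341), np.float64(189.57367297717698), np.float64(72.55207256486716), np.float64(185.48292695339705)]
[[579.  -64.7]
 [637.6 121.6]
 [567.4 144.1]] [573.2  39.7]
```

```bash
cat > go.py <<'E'
# usage: go.py x y ztip toolYangle(deg): shift and turn in tool axes to a tool-down pose, tips at ztip
import sys; from bench import arm; import numpy as np
from scipy.spatial.transform import Rotation as R
def go(x,y,zt,a):
    s=arm.read_state(); R0=R.from_quat(s["ee_rot"]); a=np.radians(a)
    ty=np.array([np.cos(a),np.sin(a),0]); tz=np.array([0,0,-1.]); tx=np.cross(ty,tz)
    T=R.from_matrix(np.c_[tx,ty,tz])
    d=R0.inv().apply(np.array([x,y,zt+173])-s["position"])
    print("travel",np.round(d,1),"dr",np.round((R0.inv()*T).as_rotvec(),4),"F",np.round(s["contact_force"],1),"t",s["clock"],"pos",np.round(s["position"],1),"grip",s["gripper_width"])
if __name__=="__main__": go(*map(float,sys.argv[1:]))
E
python3 go.py 570.5 33 125 162.65
python3 - <<'E'
from h import *
for z in (0,55): print(plane("top",(298.03,192.1),z))
a,b=[plane("top",(298.03+s*40*np.cos(np.radians(17.35)),192.1+s*40*np.sin(np.radians(17.35))),55) for s in(-1,1)]
print(np.degrees(np.arctan2(*(a-b)[:2])))
E
```

```text
travel [503.8 354.8 106.5] dr [ 0.0015 -0.0015  1.4397] F [ 0.2 -1.   0.3] t 0.1 pos [262.6 567.  403.7] grip 85.4115242424957
[574.81479433  37.32661974   0.        ]
[572.30640011  35.36889809  55.        ]
17.253048940474304
```

move_arm --fingers '[0, 0, 0, 0, 0, 0, 0, 0, 0, 0]' --travel '[[504, 355, 106], [504, 355, 106], [504, 355, 106], [504, 355, 106], [504, 355, 106], [504, 355, 106], [504, 355, 106], [504, 355, 106], [504, 355, 106], [504, 355, 106]]' --dr '[[0, 0, 1.44], [0, 0, 1.44], [0, 0, 1.44], [0, 0, 1.44], [0, 0, 1.44], [0, 0, 1.44], [0, 0, 1.44], [0, 0, 1.44], [0, 0, 1.44], [0, 0, 1.44]]'

```text
clock: 1.1
position: [509.4, 138.4, 319.5]
ee_rot: [-0.591, 0.807, 0.0, -0.0]
contact_force: [0.6, -0.0, -0.2]
gripper_width: -0.1
grasp_force: 0.0
```

```bash
python3 go.py 570.5 33 125 162.7
```

```text
travel [ 82.  -90.1  21.5] dr [ 0.0002 -0.0001 -0.0055] F [ 0.6 -0.  -0.2] t 1.1 pos [509.4 138.4 319.5] grip -0.09890273721232715
```

move_arm --fingers '[0, 0, 0, 0, 0, 0]' --travel '[[82, -90, 21], [82, -90, 21], [82, -90, 21], [82, -90, 21], [82, -90, 21], [82, -90, 21]]' --dr '[[0, 0, 0], [0, 0, 0], [0, 0, 0], [0, 0, 0], [0, 0, 0], [0, 0, 0]]'

```text
clock: 1.7
position: [570.0, 35.9, 299.1]
ee_rot: [-0.593, 0.805, 0.0, -0.0]
contact_force: [-1.0, -0.9, 0.4]
gripper_width: 0.3
grasp_force: 0.0
```

```bash
python3 go.py 570.5 33 125 162.7
python3 - <<'E'
from h import *
for n,x,y,w,h in (("top",240,140,120,90),("scene",265,120,140,105)):
    im=arm.get_image(n)[:,:,::-1]; c=cv2.resize(im[y:y+h,x:x+w],(400,300),interpolation=cv2.INTER_CUBIC)
    o=c if n=="top" else np.hstack([o,c])
cv2.imwrite("pics/over1.png",np.clip(o*1.5,0,255).astype(np.uint8))
E
```

```text
travel [ 2.6 -1.4  1.1] dr [ 0.0002  0.0001 -0.0001] F [-1.  -0.9  0.4] t 1.7 pos [570.   35.9 299.1] grip 0.3315197779210738
```

View pics/over1.png

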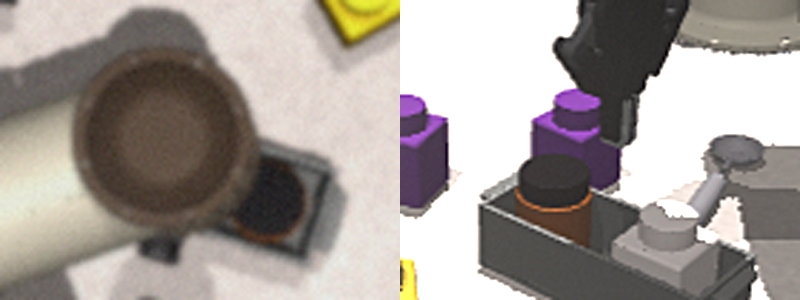

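The arm hides the crate in the top view. In the scene crop the closed fingertips are at about scene pixel (343,170), over the gap. I'll compare that with the predicted tip.

```bash
python3 - <<'E'
from h import *
print(proj("scene",(570,35.9,126.1)), proj("scene",(570,35.9,145)),[proj("scene",p) for p in ((572.3,35.4,55),)])
E
python3 go.py 570.5 33 40 162.7
```

```text
[340.11048375 169.3080226 ] [340.57646417 160.84598192] [array([337.87765731, 199.84533218])]
travel [ 3.  -1.4 86.4] dr [-0.0004  0.0003  0.0008] F [ 0.3  0.4 -0.6] t 1.8 pos [570.   36.3 299.4] grip -0.20035922423932026
```

move_arm --fingers '[0, 0, 0, 0, 0, 0]' --travel '[[3, -1.5, 10], [3, -1.5, 25], [3, -1.5, 40], [3, -1.5, 50], [3, -1.5, 58], [3, -1.5, 60]]' --dr '[[0, 0, 0], [0, 0, 0], [0, 0, 0], [0, 0, 0], [0, 0, 0], [0, 0, 0]]'

```text
clock: 2.4
position: [570.6, 32.0, 237.9]
ee_rot: [-0.592, 0.806, 0.0, -0.001]
contact_force: [0.8, -0.3, -0.3]
gripper_width: 0.3
grasp_force: 0.0
```

```bash
python3 go.py 570.5 33 25 162.7
python3 - <<'E'
from h import *
for n,x,y,w,h in (("top",240,140,120,90),("scene",285,120,110,110)):
    im=arm.get_image(n)[:,:,::-1]; c=cv2.resize(im[y:y+h,x:x+w],(400,400),interpolation=cv2.INTER_CUBIC)
    o=c if n=="top" else np.hstack([o,c])
cv2.imwrite("pics/over2.png",np.clip(o*1.5,0,255).astype(np.uint8))
E
```

```text
travel [-1.   0.4 39.9] dr [ 0.0015 -0.001  -0.0008] F [ 0.8 -0.3 -0.3] t 2.4 pos [570.6  32.  237.9] grip 0.29145624809869825
```

View pics/over2.png

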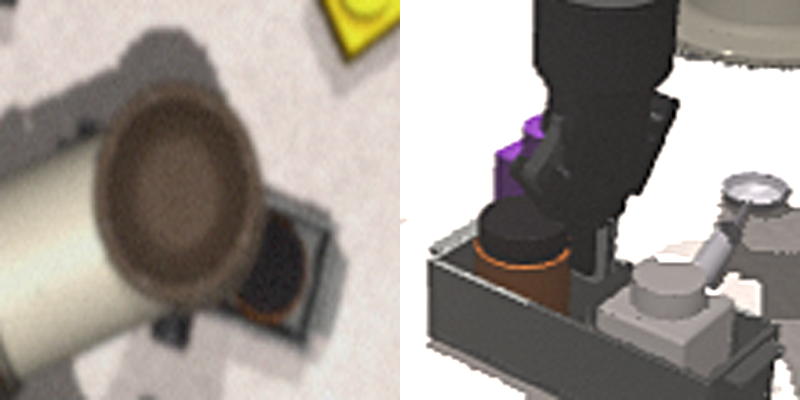

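The closed fingers have entered the gap at crop (605,265), between the jar at (525,240) and the square bottle at (665,310). They touch neither.

move_arm --fingers '[0, 0, 0, 0, 0]' --travel '[[-0.5, 0, 10], [-0.5, 0, 20], [-0.5, 0, 30], [-0.5, 0, 35], [-0.5, 0, 35]]' --dr '[[0, 0, 0], [0, 0, 0], [0, 0, 0], [0, 0, 0], [0, 0, 0]]'

```text
clock: 3.0
position: [570.7, 32.2, 202.7]
ee_rot: [-0.592, 0.806, 0.0, -0.001]
contact_force: [0.4, -0.5, -1.0]
gripper_width: 0.1
grasp_force: 0.0
```

```bash
python3 go.py 572.3 35.4 30 162.7; python3 -c "
from go import *
s=arm.read_state();print(R.from_quat(s['ee_rot']).as_matrix().round(3))"
```

```text
travel [-3.5 -0.5 -0.3] dr [ 0.002  -0.0014 -0.0013] F [ 0.4 -0.5 -1. ] t 3.0 pos [570.7  32.2 202.7] grip 0.13733463065496948
[[-0.299 -0.954 -0.002]
 [-0.954  0.299 -0.001]
 [ 0.001  0.002 -1.   ]]
```

move_arm --fingers '[0, 0, 0, 0, 0, 0, 0]' --travel '[[0, 5, 0], [0, 9, 0], [0, 12, 0], [0, 14, 0], [0, 15, 0], [0, 16, 0], [0, 16, 0]]' --dr '[[0, 0, 0], [0, 0, 0], [0, 0, 0], [0, 0, 0], [0, 0, 0], [0, 0, 0], [0, 0, 0]]'

```text
clock: 3.7
position: [555.8, 37.1, 204.1]
ee_rot: [-0.592, 0.806, -0.0, 0.0]
contact_force: [-0.0, 0.1, -0.3]
gripper_width: -0.4
grasp_force: 0.0
```

move_arm --fingers '[0, 0, 0, 0]' --travel '[[0, 0.5, 0], [0, 1, 0], [0, 1.5, 0], [0, 1.5, 0]]' --dr '[[0, 0, 0], [0, 0, 0], [0, 0, 0], [0, 0, 0]]'

```text
clock: 4.1
position: [554.3, 37.6, 203.9]
ee_rot: [-0.592, 0.806, 0.0, -0.0]
contact_force: [0.4, 0.9, 0.4]
gripper_width: 0.3
grasp_force: 0.0
```

move_arm --fingers '[0, 0, 0, 0]' --travel '[[0, 0.5, 0], [0, 1, 0], [0, 1.5, 0], [0, 1.5, 0]]' --dr '[[0, 0, 0], [0, 0, 0], [0, 0, 0], [0, 0, 0]]'

```text
clock: 4.5
position: [552.9, 38.0, 204.0]
ee_rot: [-0.592, 0.806, -0.0, 0.0]
contact_force: [-0.1, 1.1, 0.1]
gripper_width: 0.1
grasp_force: 0.0
```

move_arm --fingers '[0, 0, 0, 0]' --travel '[[0, 0.5, 0], [0, 1, 0], [0, 1.5, 0], [0, 1.5, 0]]' --dr '[[0, 0, 0], [0, 0, 0], [0, 0, 0], [0, 0, 0]]'

```text
clock: 4.9
position: [551.4, 38.5, 204.0]
ee_rot: [-0.592, 0.806, 0.0, -0.0]
contact_force: [-0.7, 0.3, 0.7]
gripper_width: -0.3
grasp_force: 0.0
```

move_arm --fingers '[0, 0, 0, 0]' --travel '[[0, 0.5, 0], [0, 1, 0], [0, 1, 0], [0, 1, 0]]' --dr '[[0, 0, 0], [0, 0, 0], [0, 0, 0], [0, 0, 0]]'

```text
clock: 5.3
position: [550.6, 38.7, 204.0]
ee_rot: [-0.592, 0.806, -0.0, 0.0]
contact_force: [0.1, -0.5, 0.4]
gripper_width: -0.3
grasp_force: 0.4
```

move_arm --fingers '[0, 0, 0, 0]' --travel '[[0, 0.5, 0], [0, 1, 0], [0, 1.5, 0], [0, 1.5, 0]]' --dr '[[0, 0, 0], [0, 0, 0], [0, 0, 0], [0, 0, 0]]'

```text
clock: 5.7
position: [550.1, 38.8, 204.1]
ee_rot: [-0.592, 0.806, -0.001, 0.001]
contact_force: [5.8, -5.2, -3.6]
gripper_width: -0.2
grasp_force: 3.2
```

move_arm --fingers '[0, 0, 0, 0]' --travel '[[0, 0.5, 0], [0, 1, 0], [0, 1, 0], [0, 1, 0]]' --dr '[[0, 0, 0], [0, 0, 0], [0, 0, 0], [0, 0, 0]]'

```text
clock: 6.1
position: [549.8, 38.9, 204.1]
ee_rot: [-0.593, 0.806, -0.001, 0.002]
contact_force: [7.0, -7.3, -5.7]
gripper_width: -0.1
grasp_force: 4.7
```

move_arm --fingers '[0, 0, 0, 0]' --travel '[[0, 0.5, 0], [0, 1, 0], [0, 1, 0], [0, 1, 0]]' --dr '[[0, 0, 0], [0, 0, 0], [0, 0, 0], [0, 0, 0]]'

```text
clock: 6.5
position: [549.5, 39.0, 204.2]
ee_rot: [-0.593, 0.805, -0.002, 0.003]
contact_force: [10.3, -8.8, -7.5]
gripper_width: -0.2
grasp_force: 6.2
```

move_arm --fingers '[0, 0, 0, 0, 0, 0, 0, 0, 0]' --travel '[[0, -5, 0], [0, -12, 0], [0, -20, 0], [0, -28, 0], [0, -35, 0], [0, -39, 0], [0, -41, 0], [0, -42, 0], [0, -42, 0]]' --dr '[[0, 0, 0], [0, 0, 0], [0, 0, 0], [0, 0, 0], [0, 0, 0], [0, 0, 0], [0, 0, 0], [0, 0, 0], [0, 0, 0]]'

```text
clock: 7.4
position: [587.2, 27.3, 203.9]
ee_rot: [-0.592, 0.806, 0.0, -0.0]
contact_force: [-0.4, 0.4, -0.4]
gripper_width: 0.1
grasp_force: 0.0
```

move_arm --fingers '[0, 0, 0, 0]' --travel '[[0, -1, 0], [0, -2, 0], [0, -2, 0], [0, -2, 0]]' --dr '[[0, 0, 0], [0, 0, 0], [0, 0, 0], [0, 0, 0]]'

```text
clock: 7.8
position: [587.9, 27.1, 203.9]
ee_rot: [-0.592, 0.806, 0.001, -0.001]
contact_force: [-5.0, 3.1, 3.4]
gripper_width: -0.4
grasp_force: 2.9
```

move_arm --fingers '[0, 0, 0, 0]' --travel '[[0, -0.5, 0], [0, -1, 0], [0, -1.5, 0], [0, -1.5, 0]]' --dr '[[0, 0, 0], [0, 0, 0], [0, 0, 0], [0, 0, 0]]'

```text
clock: 8.2
position: [588.5, 27.0, 203.9]
ee_rot: [-0.592, 0.806, 0.002, -0.003]
contact_force: [-8.1, 5.9, 6.6]
gripper_width: -0.1
grasp_force: 5.1
```

Equal-force contacts on both long walls put the crate's centre line through (569.1, 33.0). I'll re-centre the fingers there and slide the jar, which lies along tool +x.

move_arm --fingers '[0, 0, 0, 0, 0]' --travel '[[0, 5, 0], [0, 12, 0], [0, 18, 0], [0, 22.5, 0], [0, 22.5, 0]]' --dr '[[0, 0, 0], [0, 0, 0], [0, 0, 0], [0, 0, 0], [0, 0, 0]]'

```text
clock: 8.7
position: [568.6, 33.0, 204.1]
ee_rot: [-0.592, 0.806, 0.0, -0.0]
contact_force: [0.0, -0.3, 0.6]
gripper_width: 0.1
grasp_force: 0.0
```

move_arm --fingers '[0, 0, 0, 0, 0, 0, 0, 0, 0, 0]' --travel '[[4, 0, 0], [8, 0, 0], [10, 0, 0], [11, 0, 0], [12, 0, 0], [13, 0, 0], [14, 0, 0], [15, 0, 0], [16, 0, 0], [16, 0, 0]]' --dr '[[0, 0, 0], [0, 0, 0], [0, 0, 0], [0, 0, 0], [0, 0, 0], [0, 0, 0], [0, 0, 0], [0, 0, 0], [0, 0, 0], [0, 0, 0]]'

```text
clock: 9.7
position: [564.4, 17.6, 204.0]
ee_rot: [-0.592, 0.806, -0.0, 0.0]
contact_force: [0.4, 0.9, 0.2]
gripper_width: -0.0
grasp_force: 0.4
```

move_arm --fingers '[0, 0, 0, 0]' --travel '[[1, 0, 0], [2, 0, 0], [3, 0, 0], [3, 0, 0]]' --dr '[[0, 0, 0], [0, 0, 0], [0, 0, 0], [0, 0, 0]]'

```text
clock: 10.1
position: [563.4, 14.7, 204.0]
ee_rot: [-0.592, 0.806, -0.0, -0.0]
contact_force: [1.4, 1.4, 0.5]
gripper_width: 0.1
grasp_force: 0.4
```

move_arm --fingers '[0, 0, 0, 0]' --travel '[[1, 0, 0], [2, 0, 0], [2, 0, 0], [2, 0, 0]]' --dr '[[0, 0, 0], [0, 0, 0], [0, 0, 0], [0, 0, 0]]'

```text
clock: 10.5
position: [562.9, 12.8, 203.9]
ee_rot: [-0.592, 0.806, 0.0, -0.0]
contact_force: [0.2, 0.7, 0.5]
gripper_width: -0.3
grasp_force: 0.2
```

move_arm --fingers '[0, 0, 0, 0]' --travel '[[0.5, 0, 0], [1, 0, 0], [1, 0, 0], [1, 0, 0]]' --dr '[[0, 0, 0], [0, 0, 0], [0, 0, 0], [0, 0, 0]]'

```text
clock: 10.9
position: [562.7, 12.1, 204.0]
ee_rot: [-0.592, 0.806, -0.0, 0.0]
contact_force: [1.3, 3.7, 0.0]
gripper_width: 0.1
grasp_force: 1.2
```

move_arm --fingers '[0, 0, 0, 0]' --travel '[[0.5, 0, 0], [1, 0, 0], [1, 0, 0], [1, 0, 0]]' --dr '[[0, 0, 0], [0, 0, 0], [0, 0, 0], [0, 0, 0]]'

```text
clock: 11.3
position: [562.9, 11.7, 204.2]
ee_rot: [-0.592, 0.806, -0.0, 0.001]
contact_force: [1.6, 4.5, -0.3]
gripper_width: -0.1
grasp_force: 2.4
```

The jar is against its end wall: the fingers stopped where predicted, at 5 N. Next, the square bottle.

move_arm --fingers '[0, 0, 0, 0, 0, 0, 0, 0, 0, 0]' --travel '[[-4, 0, 0], [-12, 0, 0], [-20, 0, 0], [-26, 0, 0], [-29, 0, 0], [-30.5, 0, 0], [-32, 0, 0], [-33.5, 0, 0], [-35, 0, 0], [-36.5, 0, 0]]' --dr '[[0, 0, 0], [0, 0, 0], [0, 0, 0], [0, 0, 0], [0, 0, 0], [0, 0, 0], [0, 0, 0], [0, 0, 0], [0, 0, 0], [0, 0, 0]]'

```text
clock: 12.3
position: [573.0, 45.5, 203.9]
ee_rot: [-0.592, 0.806, 0.0, -0.001]
contact_force: [-0.2, -1.5, 0.7]
gripper_width: -0.1
grasp_force: 0.8
```

move_arm --fingers '[0, 0, 0, 0, 0, 0, 0, 0]' --travel '[[-1.5, 0, 0], [-3, 0, 0], [-4.5, 0, 0], [-6, 0, 0], [-7.5, 0, 0], [-9, 0, 0], [-10, 0, 0], [-10, 0, 0]]' --dr '[[0, 0, 0], [0, 0, 0], [0, 0, 0], [0, 0, 0], [0, 0, 0], [0, 0, 0], [0, 0, 0], [0, 0, 0]]'

```text
clock: 13.1
position: [576.2, 55.6, 203.9]
ee_rot: [-0.592, 0.806, 0.0, 0.0]
contact_force: [0.4, -0.8, 0.4]
gripper_width: 0.1
grasp_force: 0.2
```

move_arm --fingers '[0, 0, 0, 0]' --travel '[[-1, 0, 0], [-2, 0, 0], [-2, 0, 0], [-2, 0, 0]]' --dr '[[0, 0, 0], [0, 0, 0], [0, 0, 0], [0, 0, 0]]'

```text
clock: 13.5
position: [576.8, 57.4, 203.9]
ee_rot: [-0.592, 0.806, 0.0, 0.0]
contact_force: [0.3, -0.7, -0.1]
gripper_width: -0.1
grasp_force: 0.2
```

move_arm --fingers '[0, 0, 0, 0]' --travel '[[-1, 0, 0], [-2, 0, 0], [-2, 0, 0], [-2, 0, 0]]' --dr '[[0, 0, 0], [0, 0, 0], [0, 0, 0], [0, 0, 0]]'

```text
clock: 13.9
position: [577.4, 59.3, 203.9]
ee_rot: [-0.592, 0.806, 0.0, 0.0]
contact_force: [-0.4, -1.3, -0.5]
gripper_width: -0.0
grasp_force: 0.3
```

move_arm --fingers '[0, 0, 0, 0]' --travel '[[-0.5, 0, 0], [-1, 0, 0], [-1, 0, 0], [-1, 0, 0]]' --dr '[[0, 0, 0], [0, 0, 0], [0, 0, 0], [0, 0, 0]]'

```text
clock: 14.3
position: [577.6, 60.1, 204.0]
ee_rot: [-0.592, 0.806, -0.0, -0.0]
contact_force: [0.0, -2.3, 0.2]
gripper_width: -0.1
grasp_force: 0.8
```

move_arm --fingers '[0, 0, 0, 0]' --travel '[[-0.5, 0, 0], [-1, 0, 0], [-1, 0, 0], [-1, 0, 0]]' --dr '[[0, 0, 0], [0, 0, 0], [0, 0, 0], [0, 0, 0]]'

```text
clock: 14.7
position: [577.8, 60.3, 204.0]
ee_rot: [-0.592, 0.806, -0.0, -0.001]
contact_force: [0.3, -5.2, 1.1]
gripper_width: 0.1
grasp_force: 2.6
```

Both containers are against the end walls, leaving a 72 mm gap with its centre at world (570, 36). I'll back off, rise and go to the bottle.

move_arm --fingers '[0, 0, 0, 0, 0, 0, 0, 0]' --travel '[[8, 0, 0], [24, 0, 0], [24, 0, -30], [24, 0, -70], [24, 0, -110], [24, 0, -150], [24, 0, -160], [24, 0, -160]]' --dr '[[0, 0, 0], [0, 0, 0], [0, 0, 0], [0, 0, 0], [0, 0, 0], [0, 0, 0], [0, 0, 0], [0, 0, 0]]'

```text
clock: 15.5
position: [570.7, 37.7, 366.2]
ee_rot: [-0.592, 0.806, -0.001, 0.003]
contact_force: [-0.6, -0.0, -1.7]
gripper_width: -0.6
grasp_force: 0.0
```

```bash
python3 go.py 466 -279.7 180 162.7
```

```text
travel [334.2   5.1  12. ] dr [-0.004   0.0034 -0.0015] F [-0.6 -0.  -1.7] t 15.5 pos [570.7  37.7 366.2] grip -0.5707842857476277
```

move_arm --fingers '[85, 85, 85, 85, 85, 85, 85, 85, 85, 85]' --travel '[[30, 0, 0], [75, 1, 0], [120, 2, 0], [165, 3, 2], [210, 4, 4], [255, 5, 6], [295, 5, 8], [320, 5, 10], [334, 5, 10], [334, 5, 10]]' --dr '[[0, 0, 0], [0, 0, 0], [0, 0, 0], [0, 0, 0], [0, 0, 0], [0, 0, 0], [0, 0, 0], [0, 0, 0], [0, 0, 0], [0, 0, 0]]'

```text
clock: 16.5
position: [465.5, -280.3, 352.3]
ee_rot: [-0.591, 0.807, 0.001, -0.001]
contact_force: [-0.2, -0.4, 0.1]
gripper_width: 85.0
grasp_force: 0.0
```

```bash
python3 go.py 466 -279.7 100 162.7
python3 - <<'E'
from h import *
s=arm.get_image("scene"); t=arm.get_image("top"); np.save("pics/t2.npy",t)
a=cv2.resize(s[60:200,160:300],(400,400),interpolation=cv2.INTER_CUBIC);b=cv2.resize(t[140:230,240:360],(400,300),interpolation=cv2.INTER_CUBIC)
b=np.vstack([b,np.zeros((100,400,3),np.uint8)])
cv2.imwrite("pics/over3.png",np.clip(np.hstack([a,b])[:,:,::-1]*1.5,0,255).astype(np.uint8))
E
```

```text
travel [-0.7 -0.6 79.3] dr [ 0.0031  0.0002 -0.0038] F [-0.2 -0.4  0.1] t 16.5 pos [ 465.5 -280.3  352.3] grip 84.9710351320216
```

View pics/over3.png

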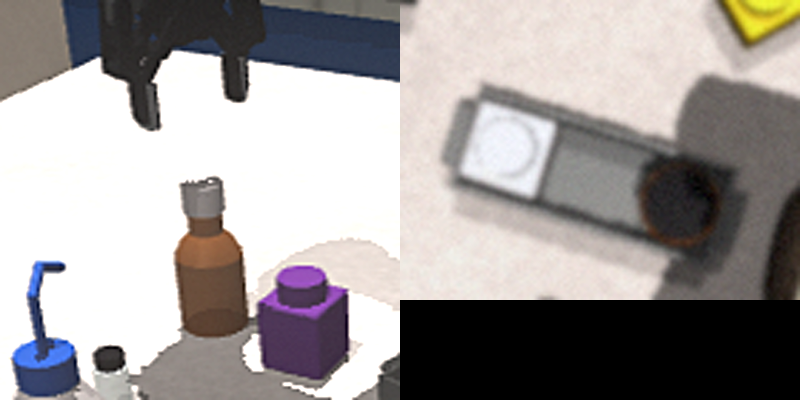

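The jar and square bottle are at the crate ends, upright, with an open gap. The open fingers, tips at crop (148,125) and (237,100), straddle the cap at crop (203,197). I'll check the lateral offset by projection.

Run:
```python
from h import *
ex=np.array([.955,-.2965,0])
p=np.array([465.5,-280.3,192])
print("tips",proj("scene",p+50*ex),proj("scene",p-50*ex)," mid",proj("scene",p),"cap",proj("scene",(466,-279.7,121)), "d/dx",proj("scene",(476,-279.7,121)),"d/dy",proj("scene",(466,-269.7,121)))
```

```text
tips [209.89673791 104.93980938] [242.80273807  94.28141674]  mid [226.91809451  99.42651998] cap [229.93446873 128.15429726] d/dx [227.7467339  129.64167497] d/dy [233.55196885 128.81037973]
```

```bash
python3 go.py 467.3 -278.5 100 162.7
```

```text
travel [-0.6 -1.  80.1] dr [ 0.0015  0.0003 -0.0012] F [-0.7  0.3 -0.6] t 16.6 pos [ 466.3 -278.8  353.1] grip 85.19439522423362
```

move_arm --fingers '[85, 85, 85, 85, 85, 85, 85]' --travel '[[-0.5, -1, 15], [-0.5, -1, 35], [-0.5, -1, 55], [-0.5, -1, 70], [-0.5, -1, 78], [-0.5, -1, 80], [-0.5, -1, 80]]' --dr '[[0.001, 0, 0], [0.001, 0, 0], [0.001, 0, 0], [0.001, 0, 0], [0.001, 0, 0], [0.001, 0, 0], [0.001, 0, 0]]'

```text
clock: 17.3
position: [467.9, -278.5, 274.2]
ee_rot: [-0.593, 0.805, -0.001, 0.0]
contact_force: [-0.5, -0.0, 0.8]
gripper_width: 85.0
grasp_force: 0.0
```

move_arm --fingers '[70, 60, 52, 46, 42, 39, 37, 35, 33, 31]' --travel '[[0, 0, 0], [0, 0, 0], [0, 0, 0], [0, 0, 0], [0, 0, 0], [0, 0, 0], [0, 0, 0], [0, 0, 0], [0, 0, 0], [0, 0, 0]]' --dr '[[0, 0, 0], [0, 0, 0], [0, 0, 0], [0, 0, 0], [0, 0, 0], [0, 0, 0], [0, 0, 0], [0, 0, 0], [0, 0, 0], [0, 0, 0]]'

```text
clock: 18.3
position: [467.2, -278.9, 274.2]
ee_rot: [-0.592, 0.806, -0.0, 0.0]
contact_force: [-2.1, 0.9, 2.5]
gripper_width: 34.6
grasp_force: 59.4
```

move_arm --fingers '[10, 0, 0, 0, 0]' --travel '[[0, 0, 0], [0, 0, 0], [0, 0, 0], [0, 0, 0], [0, 0, 0]]' --dr '[[0, 0, 0], [0, 0, 0], [0, 0, 0], [0, 0, 0], [0, 0, 0]]'

```text
clock: 18.8
position: [467.3, -278.9, 274.2]
ee_rot: [-0.592, 0.806, -0.0, 0.0]
contact_force: [-2.4, 0.1, 5.5]
gripper_width: 34.7
grasp_force: 59.6
```

The grip width of 34.7 mm fits the 36 mm cap, at 59 N. I'll lift gently.

move_arm --fingers '[0, 0, 0, 0, 0, 0, 0, 0, 0, 0]' --travel '[[0, 0, -2], [0, 0, -6], [0, 0, -15], [0, 0, -30], [0, 0, -50], [0, 0, -70], [0, 0, -90], [0, 0, -110], [0, 0, -120], [0, 0, -120]]' --dr '[[0, 0, 0], [0, 0, 0], [0, 0, 0], [0, 0, 0], [0, 0, 0], [0, 0, 0], [0, 0, 0], [0, 0, 0], [0, 0, 0], [0, 0, 0]]'

```text
clock: 19.8
position: [467.6, -278.9, 395.7]
ee_rot: [-0.592, 0.806, -0.002, 0.002]
contact_force: [0.4, 0.9, -3.1]
gripper_width: 34.6
grasp_force: 60.1
```

```bash
python3 go.py 570 36.1 219 162.75
python3 - <<'E'
from h import *
s=arm.get_image("scene")
a=cv2.resize(s[20:220,130:430],(800,533),interpolation=cv2.INTER_CUBIC)
cv2.imwrite("pics/lift.png",np.clip(a[:,:,::-1]*1.5,0,255).astype(np.uint8))
print(arm.read_state()["wrist_torque"])
E
```

```text
travel [-331.2   -3.7    3.7] dr [-0.005   0.0002 -0.0018] F [ 0.4  0.9 -3.1] t 19.8 pos [ 467.6 -278.9  395.7] grip 34.562023447532425
[ 0.03000601 -0.04743703 -0.02686378]
```

View pics/lift.png

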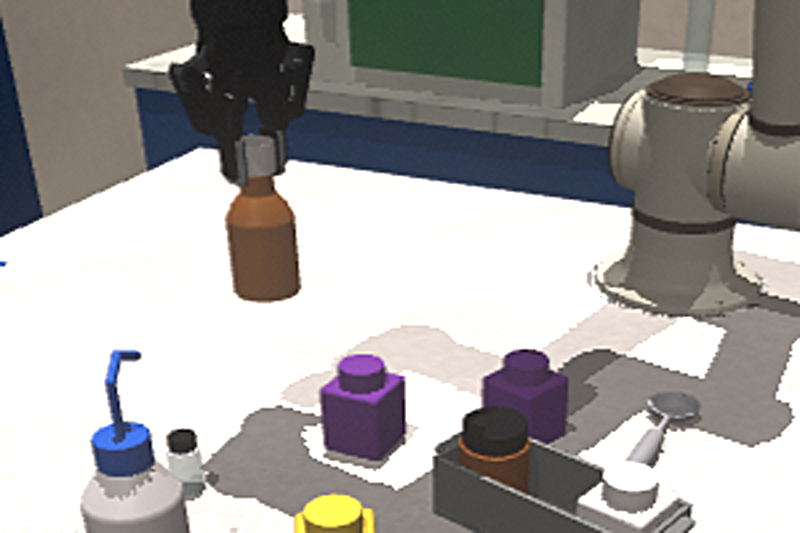

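The bottle hangs upright from the cap, its base at crop (266,290), and the other objects are undisturbed. I'll carry it smoothly to above the gap.

move_arm --fingers '[0, 0, 0, 0, 0, 0, 0, 0, 0, 0]' --travel '[[-5, 0, 0], [-15, 0, 0], [-32, 0, 0], [-55, 0, 0], [-82, -1, 0], [-110, -1, 0], [-138, -2, 0], [-166, -2, 0], [-194, -2, 0], [-222, -3, 0]]' --dr '[[0, 0, 0], [0, 0, 0], [0, 0, 0], [0, 0, 0], [0, 0, 0], [0, 0, 0], [0, 0, 0], [0, 0, 0], [0, 0, 0], [0, 0, 0]]'

```text
clock: 20.85
position: [536.5, -66.0, 393.1]
ee_rot: [-0.593, 0.806, 0.0, -0.0]
contact_force: [0.6, -0.4, -2.2]
gripper_width: 34.9
grasp_force: 60.1
```

move_arm --fingers '[0, 0, 0, 0, 0, 0, 0, 0, 0]' --travel '[[-28, 0, 0], [-54, 0, 0], [-76, -1, 0], [-92, -1, 0], [-102, -1, 0], [-107, -1, 0], [-109, -1, 0], [-109, -1, 0], [-109, -1, 0]]' --dr '[[0, 0, 0], [0, 0, 0], [0, 0, 0], [0, 0, 0], [0, 0, 0], [0, 0, 0], [0, 0, 0], [0, 0, 0], [0, 0, 0]]'

```text
clock: 21.75
position: [569.7, 35.2, 394.0]
ee_rot: [-0.592, 0.806, -0.0, 0.0]
contact_force: [-0.5, 0.4, -2.5]
gripper_width: 34.6
grasp_force: 60.1
```

```bash
python3 go.py 570 36.1 175 162.75
```

```text
travel [-0.9  0.1 46. ] dr [-0.0009 -0.0001 -0.0028] F [-0.5  0.4 -2.5] t 21.75 pos [569.7  35.2 394. ] grip 34.58514648091068
```

move_arm --fingers '[0, 0, 0, 0, 0]' --travel '[[-1, 0, 5], [-1, 0, 15], [-1, 0, 23], [-1, 0, 25], [-1, 0, 25]]' --dr '[[0, 0, -0.002], [0, 0, -0.002], [0, 0, -0.002], [0, 0, -0.002], [0, 0, -0.002]]'

```text
clock: 22.25
position: [570.2, 36.7, 368.1]
ee_rot: [-0.593, 0.805, -0.0, -0.001]
contact_force: [0.1, -0.3, -1.8]
gripper_width: 34.2
grasp_force: 60.1
```

```bash
python3 go.py 570 36.1 110 162.75
python3 - <<'E'
from h import *
s=arm.get_image("scene")
a=cv2.resize(s[120:240,265:415],(750,600),interpolation=cv2.INTER_CUBIC)
cv2.imwrite("pics/pre.png",np.clip(a[:,:,::-1]*1.5,0,255).astype(np.uint8))
E
```

```text
travel [ 0.5 -0.  85.1] dr [ 0.0003 -0.0011  0.    ] F [ 0.1 -0.3 -1.8] t 22.25 pos [570.2  36.7 368.1] grip 34.24087006195092
```

View pics/pre.png

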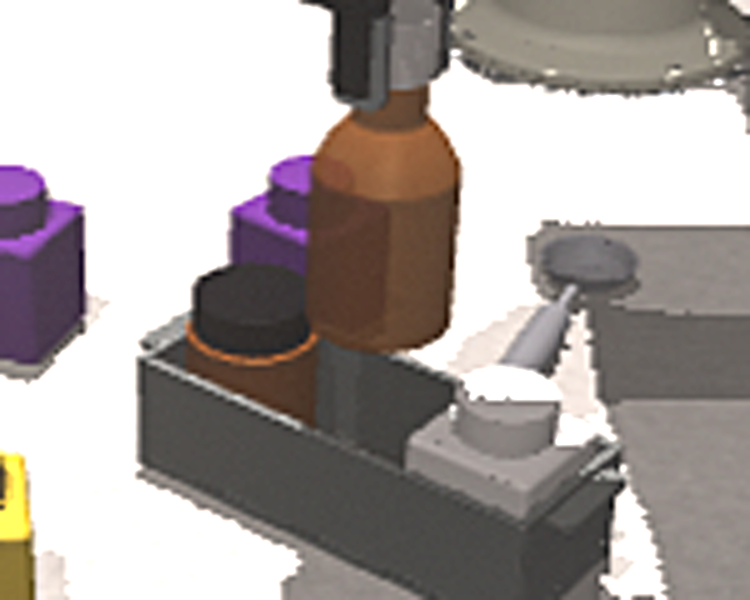

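The bottle is upright over the gap: base at crop (380,345), between the jar at (253,340) and the square bottle at (510,440). Its axis matches the tool's to about 1 mm, so I'm lowering it with force checks.

move_arm --fingers '[0, 0, 0, 0, 0, 0]' --travel '[[0, 0, 6], [0, 0, 16], [0, 0, 26], [0, 0, 36], [0, 0, 40], [0, 0, 40]]' --dr '[[0, 0, 0], [0, 0, 0], [0, 0, 0], [0, 0, 0], [0, 0, 0], [0, 0, 0]]'

```text
clock: 22.9
position: [570.1, 36.7, 327.8]
ee_rot: [-0.593, 0.805, -0.0, -0.001]
contact_force: [-0.8, 0.4, -2.5]
gripper_width: 34.6
grasp_force: 60.1
```

move_arm --fingers '[0, 0, 0, 0, 0, 0, 0]' --travel '[[0, 0, 5], [0, 0, 10], [0, 0, 15], [0, 0, 20], [0, 0, 25], [0, 0, 28], [0, 0, 28]]' --dr '[[0, 0, 0], [0, 0, 0], [0, 0, 0], [0, 0, 0], [0, 0, 0], [0, 0, 0], [0, 0, 0]]'

```text
clock: 23.6
position: [570.2, 36.7, 300.3]
ee_rot: [-0.593, 0.805, -0.0, -0.0]
contact_force: [0.2, 0.7, -2.3]
gripper_width: 34.7
grasp_force: 60.1
```

```bash
python3 go.py 570 36.1 106 162.75
```

```text
travel [ 0.7 -0.  21.3] dr [ 0.     -0.0007  0.0001] F [ 0.2  0.7 -2.3] t 23.6 pos [570.2  36.7 300.3] grip 34.73962886275264
```

No contact so far and about 21 mm left to go. I'll go down slowly until it touches.

move_arm --fingers '[0, 0, 0, 0, 0, 0, 0]' --travel '[[0.5, 0, 5], [0.5, 0, 10], [0.5, 0, 14], [0.5, 0, 17], [0.5, 0, 19], [0.5, 0, 19.5], [0.5, 0, 19.5]]' --dr '[[0, 0, 0], [0, 0, 0], [0, 0, 0], [0, 0, 0], [0, 0, 0], [0, 0, 0], [0, 0, 0]]'

```text
clock: 24.3
position: [570.2, 36.3, 281.5]
ee_rot: [-0.593, 0.805, -0.0, 0.0]
contact_force: [0.1, 1.0, -1.7]
gripper_width: 34.8
grasp_force: 60.1
```

move_arm --fingers '[0, 0, 0, 0]' --travel '[[0, 0, 0.5], [0, 0, 1], [0, 0, 1.5], [0, 0, 1.5]]' --dr '[[0, 0, 0], [0, 0, 0], [0, 0, 0], [0, 0, 0]]'

```text
clock: 24.7
position: [570.2, 36.3, 280.0]
ee_rot: [-0.593, 0.805, -0.0, 0.0]
contact_force: [0.5, 0.6, -2.5]
gripper_width: 34.8
grasp_force: 60.1
```

move_arm --fingers '[0, 0, 0, 0]' --travel '[[0, 0, 0.5], [0, 0, 1], [0, 0, 1], [0, 0, 1]]' --dr '[[0, 0, 0], [0, 0, 0], [0, 0, 0], [0, 0, 0]]'

```text
clock: 25.1
position: [570.2, 36.3, 279.2]
ee_rot: [-0.593, 0.805, -0.0, 0.0]
contact_force: [-0.7, 0.5, -0.5]
gripper_width: 35.0
grasp_force: 60.4
```

move_arm --fingers '[0, 0, 0, 0]' --travel '[[0, 0, 0.5], [0, 0, 0.5], [0, 0, 0.5], [0, 0, 0.5]]' --dr '[[0, 0, 0], [0, 0, 0], [0, 0, 0], [0, 0, 0]]'

```text
clock: 25.5
position: [570.2, 36.3, 279.2]
ee_rot: [-0.593, 0.805, -0.001, 0.0]
contact_force: [-3.1, -0.0, 5.8]
gripper_width: 34.3
grasp_force: 60.9
```

The bottle reached the floor at 279.2 mm, the height predicted. Now to release and rise.

move_arm --fingers '[36, 38, 42, 50, 60, 70, 80, 80]' --travel '[[0, 0, 0], [0, 0, 0], [0, 0, 0], [0, 0, 0], [0, 0, 0], [0, 0, 0], [0, 0, 0], [0, 0, 0]]' --dr '[[0, 0, 0], [0, 0, 0], [0, 0, 0], [0, 0, 0], [0, 0, 0], [0, 0, 0], [0, 0, 0], [0, 0, 0]]'

```text
clock: 26.3
position: [570.2, 36.3, 278.5]
ee_rot: [-0.593, 0.805, -0.0, 0.0]
contact_force: [0.5, 0.3, -0.2]
gripper_width: 80.2
grasp_force: 0.0
```

move_arm --fingers '[80, 80, 80, 80, 80, 80, 80, 80, 80, 80]' --travel '[[0, 0, -8], [0, 0, -25], [0, 0, -50], [0, 0, -80], [0, 0, -110], [-30, 0, -130], [-75, 0, -130], [-120, 0, -130], [-165, 0, -130], [-200, 0, -130]]' --dr '[[0, 0, 0], [0, 0, 0], [0, 0, 0], [0, 0, 0], [0, 0, 0], [0, 0, 0], [0, 0, 0], [0, 0, 0], [0, 0, 0], [0, 0, 0]]'

```text
clock: 27.3
position: [629.6, 229.6, 409.1]
ee_rot: [-0.593, 0.805, -0.0, 0.001]
contact_force: [1.1, 0.0, -0.3]
gripper_width: 79.9
grasp_force: 0.0
```

Run:
```python
from h import *
s=arm.get_image("scene");t=arm.get_image("top")
a=cv2.resize(s[120:260,200:410],(800,533),interpolation=cv2.INTER_CUBIC)
b=cv2.resize(t[130:260,180:375],(800,533),interpolation=cv2.INTER_CUBIC)
o=cv2.resize(np.vstack([a,b]),(450,600))
o=np.hstack([cv2.resize(a,(400,266)),cv2.resize(b,(400,266))]);
cv2.imwrite("pics/final.png",np.clip(o[:,:,::-1]*1.4,0,255).astype(np.uint8))
print(arm.read_state()["contact_force"],arm.read_state()["clock"])
```

```text
[-0.8591645  -1.05478143 -0.48300176] 27.4
```

View pics/final.png

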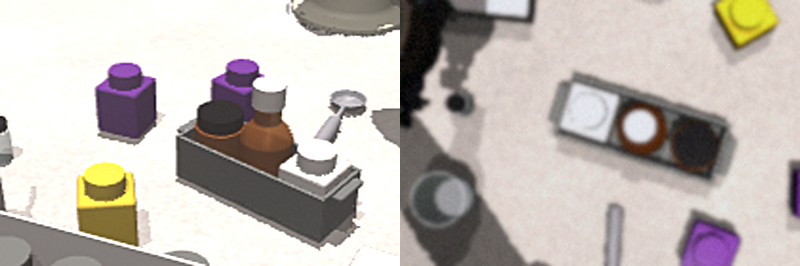

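The bottle stands upright in the crate at top crop (640,126), between the square bottle at (588,108) and the jar at (692,146). The beaker, spoon and purple and yellow bottles shown are undisturbed, and the arm is clear.

```bash
python3 -c "
from bench import arm
print(arm.job_done())"
```

```text
the job is handed in; nothing more can be done
None
```

The amber bottle stands upright on the crate floor between the jar and the square bottle, which I first slid to the end walls; the job was handed in at about 27 s, and the final pictures show nothing else disturbed.

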